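# Put the insulation knife away and shut the kit drawer

## Task

Put the green-handled knife away: lower its blade edge-down into the free slot of the wooden block in the open kit drawer, until blade and handle are fully down on the block, and let go of it. Then push the drawer fully home. Leave the other things on the bench where they are.

Things in the scene. Friction and masses are not known exactly. Their poses are not given: they have to be found in the camera images.
- knife: green-handled knife standing on edge on the bench (blade upright), 0.12-0.24 kg. Flat-bottomed handle 28 wide, 34 high, x=-95 to +23; blade 3 thick, 30 high, round-tipped, x=+25 to +135, lower edge level with the handle's underside. Origin: on the underside below the grip point, near the centre of mass. x to the blade tip, y across the handle, z up
- free_slot (a point): where the knife's origin belongs when put away, the knife's x along this point's -y: on top of the 8 mm base plate of the light-wood block in the drawer. Axes: x into the cabinet (closing direction), y along the drawer's width, z up. The handle lies on the bare plate; 62 free towards the inside of the drawer front. A fixed black-handled knife of the same shape fills the other slot, at x=+65
- slot_mouth (a point): middle of the mouth of the free blade slot, 29 above the base plate, 82 along -y from free_slot; axes as free_slot. The slot lies between two dark wooden fences, runs 85 along y (42 each way), is 7 wide in its lower 20 and flares to about 15 at this mouth; its floor is the base plate, 29 below
- kit_drawer0 (a joint): travel of the kit drawer in m: 0 fully home, grows as it comes out towards the robot (starts 0.15 to 0.18 out); sliding friction about 1.5 N
- kit_drawer0_handle (a point): middle of the drawer's aluminium bar handle: bar 11 thick, 120 long along y, 35 in front of the drawer's grey front, 62 above the bench. x points into the cabinet (closing direction). The drawer front is 334 wide, its top 88 above the bench; the blue cabinet is 280 deep, 340 wide, 100 high
- scraper: orange-handled broad scraper, a look-alike standing on edge like the knife: handle 118 x 28 x 34, square blade 75 x 3 x 45. A bystander. Origin and axes as for the knife
- tape: roll of metal tape standing as an open ring, 96 diameter, 50 high. A bystander. Origin: centre of its underside
- measure: yellow tape measure, 65 x 35 x 60 high. A bystander. Origin: centre of its underside
Mind the look-alikes: they are no part of the job. Of the things shaped like the knife, the green one is meant.

How it is judged:
By the outcome, as a careful person would: the job done as asked, in the order asked, and still so for the second after the job is handed in, with the robot touching nothing.
It also fails if it takes over 61 s, if anything falls off the work surface, if the arm or the gripper's body presses on something with over 40 N, if the wrist force passes 120 N, or if a joint passes its speed limit or range.

## Robot

A 7-joint arm with a two-finger parallel gripper is mounted at the origin on the work surface. World frame = base frame: x ahead of the robot, y to its left, z up, the work surface at z = 0. Lengths are in m, angles in rad, forces in N, time in s.
With the tool pointing down it reaches from about 0.4 to 0.9 m from the base axis. Payload 5.5 kg.
Tool frame: the origin (TCP) lies midway between the tips of the shut fingers; the grasp point (between the pads) lies 19 mm behind it; z points along the fingers, y is the line along which they close (so a half turn about z gives the same grasp; the last joint's range is limited). The gripper opens to 85 mm and grips with 20 to 120 N. Pads are 22 mm wide; open, the fingers measure 114 mm over their backs; the gripper's body (76 mm by 85 mm) begins 54 mm behind the grasp point. The pads swing forward as they close: fully open they stand 13 mm farther back than shut.
Start: joints at [0.263, 0.501, -0.427, 1.55, 0.221, 1.138, -0.21], TCP at [0.65, 0, 0.202] pointing down, gripper open.
Joint ranges: [-2.88, 2.88], [-0.31, 2.03], [-1.54, 1.56], [0.2, 2.42], [-1.41, 4.55], [0.19, 2.02], [-2.57, 2.57]. Speed limits (rad/s): [2.57, 2.57, 3.14, 3.14, 3.14, 3.14, 3.14].

## Interface

Orientations are given as [roll, pitch, yaw] about the fixed x, y, z axes, in that order (R = Rz(yaw) Ry(pitch) Rx(roll)).
In Python, from station import ctrl gives the robot as it stands. The module is installed in compiled form; this text tells all that it offers.
- The arm moves only by the shell command python3 -m jog 'ROWS' [FORCE]. ROWS is JSON, a list of rows, each a list of 7 numbers: the turn, a rotation vector about the world's x, y, z in rad, then the shift along the world's x, y, z in mm, then the opening, from 0 (shut) to 1 (fully open). In form: [[ax, ay, az, dx, dy, dz, gripper], ...]. A call has exactly 5 rows; each row shifts and turns the commanded pose from where the row before left it; what a row does not reach is not made up. A row lasts 1/8 s, in which the tool goes at most 62.5 mm and 10.7 degrees, less where a joint would pass 70% of its speed; a pose out of reach is approached as far as the arm can. A call is refused whole if a number of a shift passes 62.5 or a number of a turn 0.188, either way. A call with a gripper value outside its range is refused whole. The fingers move at their own pace and stop on an object; FORCE is the grip in N (left out, the last holds). Time passes only in rows, so rows that do not move let the fingers close, or fill a call up. It gives the time, the measured TCP pose, the force and the opening at its end, in the units of the state.
- ctrl.observe(): the state, without advancing time (a new reading comes with each control period).
- ctrl.read_camera(name): name is "scene" or "side" or "wrist"; returns a dict with "frame" (420x560x3 uint8, red, green, blue), "range_z" (420x560 float32, m along the optical axis (not along the pixel's ray), 0 where there is no reading), "K" (3x3 intrinsics, pixels), "rvec" (rotation vector, rad) and "tvec" (3), from world to camera coordinates, as OpenCV has them. Camera axes: x right, y down, z forward; pixel columns grow to the right and rows downward; lengths in m; the calibration is good to about 2 mm. A picture is of the moment at which its call begins.
- ctrl.hand_in(): hands the job in, once; it reports no verdict.
The state is a dict: "clock": time; "q": joint angles; "qd": joint speeds; "joint_efforts": joint torques, N m; "ee_pos": TCP position; "eef_rot": TCP orientation; "force": force on the tool from outside, world axes, zero at the start; "wrist_torque": the same for the moment, N m; "opening": finger opening in m.
Only numpy, scipy, OpenCV 4.12 (cv2) and the standard library are available. Lean on these libraries where they do the work, as an engineer would, in place of code of your own. Each camera call takes 0.05 s, during which the arm holds its last target. There are 200 camera calls.

## Working session

There is one attempt and no reset: what is moved stays moved. The work goes in short steps, Python scripts to look and compute and a shell command to move; the robot and the scene stay as the last step left them, time stands still between calls to the robot, and variables do not carry over. Pictures are saved under pics/ and viewed, on a budget of 10 in all, crops included, one or two more only if the job needs it, and the job is handed in when it is done.

```bash
mkdir -p pics; cat > h.py <<'E'
import numpy as np, cv2
from station import ctrl
def cloud(n):
    d=ctrl.read_camera(n); z=d["range_z"].astype(float); K=d["K"]
    v,u=np.mgrid[:z.shape[0],:z.shape[1]]
    p=np.stack([(u-K[0,2])/K[0,0]*z,(v-K[1,2])/K[1,1]*z,z],-1)
    R=cv2.Rodrigues(np.array(d["rvec"],float))[0]
    w=(p-np.array(d["tvec"],float).ravel())@R
    w[z<=0]=np.nan
    return d["frame"],w
def save(n,f): cv2.imwrite("pics/"+n,f[...,::-1])
E
python3 - <<'E'
from h import *
F=[]
for n in ("scene","side"):
    f,w=cloud(n); np.savez("/tmp/"+n,f=f,w=w); F.append(f)
    hsv=cv2.cvtColor(f,cv2.COLOR_RGB2HSV)
    for nm,lo,hi in (("green",40,85),("orange",5,18),("yellow",20,33)):
        m=(hsv[...,0]>=lo)&(hsv[...,0]<=hi)&(hsv[...,1]>120)&(hsv[...,2]>60)
        k,l,s,c=cv2.connectedComponentsWithStats(m.astype(np.uint8))
        for i in range(1,k):
            if s[i,4]>60: 
                q=w[l==i]; print(n,nm,s[i],np.nanmedian(q,0).round(3),np.nanpercentile(q,2,axis=0).round(3),np.nanpercentile(q,98,axis=0).round(3))
save("a.png",np.vstack(F)[:, :][::1]) if 0 else (save("scene.png",F[0]),save("side.png",F[1]))
print(ctrl.observe())
E
```

```text
scene green [374 268  52  17 280] [0.614 0.308 0.033] [0.595 0.258 0.028] [0.625 0.364 0.037]
scene orange [419   2  15  19  61] [-1.335  0.416  0.288] [-1.349  0.368  0.231] [-1.317  0.439  0.308]
scene orange [349   4  18  19  72] [-1.337  0.07   0.25 ] [-1.358  0.027  0.205] [-1.319  0.1    0.291]
scene orange [407   8  18  20  96] [-1.335  0.356  0.239] [-1.352  0.324  0.191] [-1.317  0.395  0.276]
scene orange [322  14  27  15  99] [-1.335 -0.072  0.198] [-1.354 -0.116  0.17 ] [-1.316  0.014  0.233]
scene orange [373  17  32  15  97] [-1.335  0.235  0.191] [-1.353  0.156  0.167] [-1.319  0.302  0.228]
scene orange [381 231  48  18 652] [0.448 0.322 0.027] [0.43  0.268 0.006] [0.453 0.377 0.037]
scene yellow [344 290  26  39 614] [0.76  0.229 0.056] [0.718 0.201 0.014] [0.771 0.249 0.062]
side green [280 147   9  21  84] [0.6   0.295 0.032] [0.589 0.253 0.028] [0.62  0.361 0.038]
side orange [350  65  98  20 719] [ 1.777  1.992 -0.697] [ 1.403  1.965 -0.749] [ 2.044  2.022 -0.657]
side orange [238 106  27  15 306] [0.541 0.626 0.004] [ 0.498  0.584 -0.002] [0.584 0.674 0.008]
sid
[... 369 characters left out ...]
 [0.766 0.239 0.063]
{'clock': 0.1, 'q': array([ 0.26317792,  0.5017654 , -0.42681141,  1.55133739,  0.22084387,
        1.13828465, -0.21033569]), 'qd': array([ 0.00075573, -0.00126338, -0.0003454 , -0.00205983, -0.00107954,
        0.00172525,  0.00020691]), 'joint_efforts': array([-1.10183889e-02, -5.70813632e+01, -5.83865225e+00, -2.81749392e+01,
        1.04482990e-02,  5.56539730e-03, -2.82506340e-05]), 'ee_pos': array([ 6.49336612e-01, -3.39670823e-05,  2.01459715e-01]), 'eef_rot': array([-3.13986057e+00, -3.10551413e-05,  1.57085127e+00]), 'force': array([0.30765061, 0.2980427 , 0.29147662]), 'wrist_torque': array([0.01038795, 0.00700018, 0.00399995]), 'opening': 0.08520661729841038}
```

View pics/scene.png

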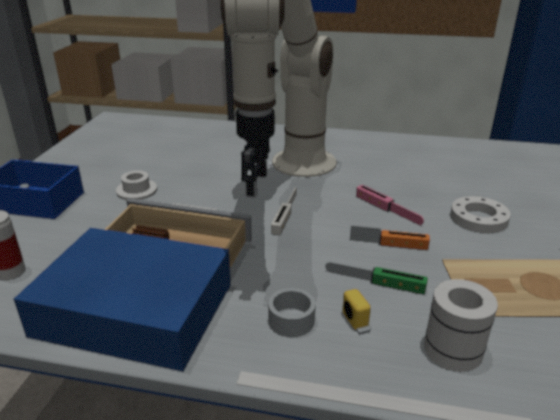

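View pics/side.png

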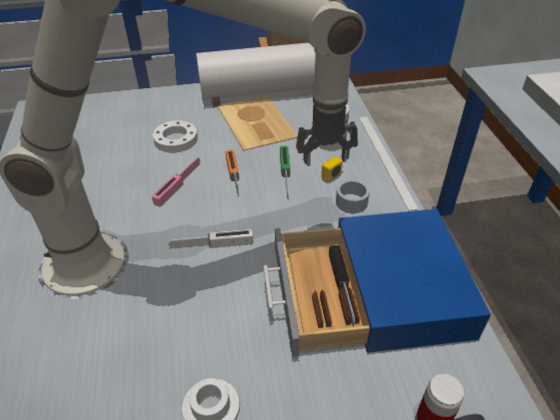

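The scene view shows the green knife (handle 400,280, blade to 330,267) lying near orange scraper (404,240), tape (291,312) and yellow measure (356,310). The side view shows the open drawer: handle bar (268,268)-(274,306), fences (318,308) and (326,308), black knife (338,262). Next I measure these.

```bash
python3 - <<'E'
from h import *
def fit(q,name):
    q=q[~np.isnan(q[:,0])]
    (c,s,a)=cv2.minAreaRect((q[:,:2]*1000).astype(np.float32)); print(name,len(q),"c",np.round(c,1),"size",np.round(s,1),"ang",round(a,2),"z",np.percentile(q[:,2],[2,50,98]).round(4))
S=np.load("/tmp/side.npz"); C=np.load("/tmp/scene.npz")
for nm,D in (("side",S),("scene",C)):
    f,w=D["f"],D["w"]
    x,y,z=w[...,0],w[...,1],w[...,2]
    reg=(abs(x-.6)<.1)&(y>.08)&(y<.40)&(z>.008)&(z<.05)&(x>.55)&(x<.68)
    fit(w[reg],nm+" knife"); top=reg&(z>.03); fit(w[top],nm+" handletop")
    q=w[reg]; l=cv2.fitLine((q[:,:2]*1000).astype(np.float32),cv2.DIST_HUBER,0,.01,.01).ravel(); print("line",l, "yext",np.percentile(q[:,1],[0,1,99,100]).round(4))
    q=w[top]; l=cv2.fitLine((q[:,:2]*1000).astype(np.float32),cv2.DIST_HUBER,0,.01,.01).ravel(); print("top line",l)
    # drawer front top (z~.088) in front of the cabinet
    fr=(abs(z-.088)<.005)&(x>.42)&(x<.62)&(y<-.02)&(y>-.45); fit(w[fr],nm+" fronttop")
    cab=(abs(z-.1)<.004)&(x>.6)&(x<1.1)&(y<.0)&(y>-.5); fit(w[cab],nm+" cabtop")
    g=cv2.cvtColor(f,cv2.COLOR_RGB2HSV)[...,2]
f,w=S["f"],S["w"]
for u,v in ((268,268),(271,285),(274,306),(316,296),(319,308),(322,322),(321,294),(326,308),(329,322),(337,255),(343,278),(300,270),(310,330),(322,312),(305,300)):
    print(u,v,w[v,u].round(4),f[v,u])
E
```

```text
side knife 294 c [596.7 254.6] size [232.8  31.6] ang 79.52 z [0.0096 0.0315 0.0376]
side handletop 186 c [599.7 261.6] size [208.9  27.8] ang 82.17 z [0.0301 0.0331 0.0378]
line [1.2812082e-01 9.9175858e-01 5.9955249e+02 2.6360883e+02] yext [0.1387 0.146  0.3647 0.372 ]
top line [1.3669693e-01 9.9061292e-01 6.0418359e+02 2.9545810e+02]
side fronttop 711 c [ 509.3 -227.6] size [105.7 335.6] ang 12.91 z [0.0837 0.0868 0.0905]
side cabtop 11912 c [ 802.5 -235.9] size [345.3 267.9] ang 86.73 z [0.0964 0.0995 0.103 ]
scene knife 1307 c [596.4 257.3] size [229.9  36. ] ang 80.68 z [0.0088 0.0257 0.0365]
scene handletop 488 c [599.1 263.9] size [215.2  31.8] ang 81.98 z [0.0302 0.0338 0.0375]
line [1.9808245e-01 9.8018539e-01 6.0556256e+02 2.6646033e+02] yext [0.1434 0.1486 0.368  0.3708]
top line [1.5168159e-01 9.8842943e-01 6.0650189e+02 2.9580356e+02]
scene fronttop 560 c [ 506.6 -216.5] size [331.9  22.8] ang 87.16 z [0.0832 0.0873 0.0906]
scene cabtop 13823 c [ 799.5 -235.2] size [343.3 272.1] ang 86.41 z [0.0979 0.1007 0.103 ]
268 268 [ 0.4733 -0.1656  0.0654] [179 178 175]
271 285 [ 0.4792 -0.1665 -0.0018] [107 108 106]
274 306 [ 4.753e-01 -2.330e-01 -4.000e-04] [160 165 166]
316 296 [ 0.5707 -0.266   0.0592] [86 57 40]
319 308 [ 0.5695 -0.3008  0.0597] [84 55 37]
322 322 [ 0.569  -0.3334  0.051 ] [61 42 33]
321 294 [ 0.5854 -0.257   0.0516] [66 43 34]
326 308 [ 0.585  -0.3049  0.0612] [82 53 34]
329 322 [ 0.5856 -0.3334  0.0464] [56 40 28]
337 255 [ 0.6513 -0.1551  0.0639] [46 42 39]
343 278 [ 0.6461 -0.2294  0.0641] [39 31 33]
300 270 [ 0.5564 -0.1564  0.0282] [184 140  91]
310 330 [ 0.5415 -0.3348  0.0287] [195 146  91]
322 312 [ 0.58   -0.2931  0.0306] [176 129  81]
305 300 [ 0.5482 -0.2517  0.0304] [192 144  91]
```

Axes agree with the given sizes (cabinet 344x27x, yaw ≈ -3.4°; plate z≈0.030, fences ≈0.059, black handle top ≈0.064). The knife origin is about (0.602, 0.275), axis at 82°. I'll move above it and refine with the wrist camera.

```bash
python3 -m jog '[[0,0,-0.03,-7,40,0,1],[0,0,-0.03,-7,40,0,1],[0,0,-0.03,-7,40,0,1],[0,0,-0.03,-7,40,0,1],[0,0,-0.02,-7,40,0,1]]' 40
python3 -m jog '[[0,0,0,-6,40,0,1],[0,0,0,-6,35,0,1],[0,0,0,0,0,0,1],[0,0,0,0,0,0,1],[0,0,0,0,0,0,1]]'
python3 - <<'E'
from h import *
f,w=cloud("wrist"); save("w1.png",f); np.savez("/tmp/w1",f=f,w=w); print(ctrl.observe()["ee_pos"],ctrl.observe()["eef_rot"])
E
```

```text
clock: 0.72
ee_pos: [0.6144, 0.2011, 0.2019]
eef_rot: [-3.141, 0.0, 1.43]
force: [-0.2, 0.8, 0.9]
opening: 0.0852
clock: 1.35
ee_pos: [0.6036, 0.273, 0.2021]
eef_rot: [3.142, 0.001, 1.428]
force: [0.9, -0.3, -0.4]
opening: 0.0852
[0.60365132 0.27312432 0.20221034] [3.14145237e+00 9.14305340e-04 1.42834813e+00]
```

View pics/w1.png

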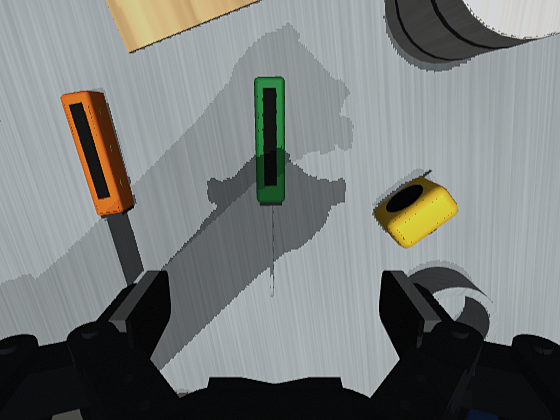

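The wrist view shows the green handle (255-285, 77-204) with its blade pointing down the image, the open fingers on both sides below it. I'll measure its top face.

```bash
python3 - <<'E'
from h import *
D=np.load("/tmp/w1.npz"); f,w=D["f"],D["w"]
m=np.zeros(f.shape[:2],bool); m[60:225,235:305]=1
m&=w[...,2]>.028
q=w[m]; c,s,a=cv2.minAreaRect((q[:,:2]*1000).astype(np.float32)); print(c,s,a,np.percentile(q[:,2],[2,50,98]))
q1=q[abs(q[:,2]-np.median(q[:,2]))<.004]; u=np.linalg.svd(q1[:,:2]-q1[:,:2].mean(0),full_matrices=False)[2][0]; u*=-np.sign(u[1])
print("axis yaw",np.degrees(np.arctan2(u[1],u[0])))
mid=np.array(c); 
h=(q1[:,:2]*1000-mid)@u; print("handle ext",np.percentile(h,[0,1,99,100]))
print("origin",mid+36*u, "front23:", mid+59*u)
mb=(w[...,2]>.012)&(w[...,2]<.036); mb[:,:235]=0; mb[:,305:]=0; mb[:205]=0; mb[300:]=0
b=w[mb]*1000; print("blade",len(b),np.percentile((b[:,:2]-mid)@u,[0,2,98,100]), np.median(b,0))
print("cross",np.median((b[:,:2]-mid)@[-u[1],u[0]]))
E
```

```text
(603.1280517578125, 299.0634765625) (140.40113830566406, 27.701074600219727) 82.19253540039062 [0.02981453 0.0337082  0.03557465]
axis yaw -97.74457982605517
handle ext [-70.14302174 -69.04541834  49.7412584   68.98826296]
origin [598.27679278 263.39184517] front23: [595.17737732 240.60163622]
blade 297 [ 49.35262476  49.65852766 149.39287312 154.49329163] [590.63471488 206.77426658  29.59595963]
cross 0.21149307649755913
```

Handle length is 119 mm and the blade is in line, so the origin is (0.600, 0.274). Next: descend and grip.

```bash
python3 -m jog '[[0,0,0.006,-3.5,1,-45,1],[0,0,0,0,0,-45,1],[0,0,0,0,0,-45,1],[0,0,0,0,0,-40,1],[0,0,0,0,0,-22,1]]'
python3 -m jog '[[0,0,0,0,0,0,1],[0,0,0,0,0,0,0],[0,0,0,0,0,0,0],[0,0,0,0,0,0,0],[0,0,0,0,0,0,0]]' 60
python3 -m jog '[[0,0,0,0,0,0,0],[0,0,0,0,0,0,0],[0,0,0,0,0,0,0],[0,0,0,0,0,0,0],[0,0,0,0,0,0,0]]' 60
```

```text
clock: 2.02
ee_pos: [0.5987, 0.2741, 0.003]
eef_rot: [-3.139, 0.002, 1.435]
force: [0.5, -0.7, 0.3]
opening: 0.0855
clock: 2.65
ee_pos: [0.5999, 0.2762, 0.0061]
eef_rot: [3.141, -0.0, 1.437]
force: [0.9, -0.7, 0.3]
opening: 0.0125
clock: 3.28
ee_pos: [0.5994, 0.2761, 0.0053]
eef_rot: [-3.141, -0.0, 1.437]
force: [0.2, 0.6, 0.2]
opening: -0.0002
```

The fingers closed to 0, so the handle wasn't held. I'll look.

```bash
python3 - <<'E'
from h import *
f,w=cloud("wrist"); np.savez("/tmp/w2",f=f,w=w)
g,v=cloud("side"); np.savez("/tmp/s2",f=g,w=v)
save("w2.png",np.hstack([cv2.resize(f,(480,360)),cv2.resize(g[100:240,200:387],(320,240))[:, :][[*range(240)]+[239]*120]]))
E
```

```text
(no output)
```

View pics/w2.png

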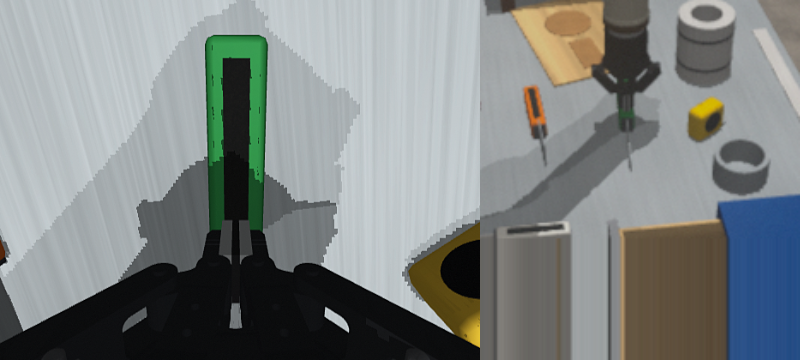

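The wrist half shows the fingers shut in line with the handle's (205-267) near end; the knife seems still upright. I'll measure whether it moved.

```bash
python3 - <<'E'
from h import *
D=np.load("/tmp/w2.npz"); f,w=D["f"],D["w"]
hsv=cv2.cvtColor(f,cv2.COLOR_RGB2HSV)
m=(hsv[...,0]>40)&(hsv[...,0]<85)&(hsv[...,1]>100)
q=w[m]*1000; print(len(q),cv2.minAreaRect(q[:,:2].astype(np.float32)),np.nanpercentile(q,[2,50,98],axis=0).round(1))
# finger region
for u,v in ((275,230),(275,245),(275,260),(275,300),(255,275),(295,275),(245,285),(305,285),(275,340)): print(u,v,(w[v,u]*1000).round(1),f[v,u])
D=np.load("/tmp/s2.npz"); f,w=D["f"],D["w"]
hsv=cv2.cvtColor(f,cv2.COLOR_RGB2HSV)
m=(hsv[...,0]>40)&(hsv[...,0]<85)&(hsv[...,1]>100)&(w[...,2]<.06)&(abs(w[...,0]-.6)<.08)
q=w[m]*1000; print(np.nanpercentile(q,[2,50,98],axis=0).round(1))
b=(abs(w[...,0]-.59)<.06)&(w[...,1]<.25)&(w[...,1]>.1)&(w[...,2]>.012)&(w[...,2]<.05); q=w[b]*1000; print("blade",len(q),np.percentile(q,[2,50,98],axis=0).round(1))
E
```

```text
9423 ((632.8123779296875, 274.2562255859375), (97.39102172851562, 188.62245178222656), 46.0264892578125) [[589.7 280.3  30. ]
 [609.5 333.2  33.3]
 [623.4 367.8  34.8]]
275 230 [602.6 296.   34.8] [14 14 14]
275 245 [601.7 289.3  34.9] [13 12 14]
275 260 [601.2 285.4  41.5] [12 12 13]
275 300 [601.  284.6  71.7] [17 17 17]
255 275 [592.7 282.4  46.9] [12 13 14]
295 275 [608.5 280.1  46.7] [11 12 12]
245 285 [589.1 282.1  53.8] [21 23 25]
305 285 [611.8 279.8  55.3] [19 21 23]
275 340 [598.8 268.8  71. ] [16 15 17]
[[591.4 251.   27.8]
 [599.5 259.9  33.1]
 [609.2 270.8  36.8]]
blade 48 [[583.9 142.2  14.8]
 [591.2 205.9  28.4]
 [608.1 249.6  35.7]]
```

```bash
python3 - <<'E'
from h import *
D=np.load("/tmp/s2.npz"); f,w=D["f"],D["w"]
m=(abs(w[...,0]-.6)<.05)&(abs(w[...,1]-.27)<.05)&(w[...,2]<.2)&(w[...,2]>.003)
v,u=np.where(m); print(u.min(),u.max(),v.min(),v.max())
for r in range(v.min(),v.max()+1,2):
    c=u[v==r]
    if len(c): print(r,[(int(k),*(w[r,k]*1000).round(0).astype(int).tolist(),int(f[r,k].argmax()==1 and f[r,k,1]>1.3*f[r,k,0])) for k in c[::max(1,len(c)//5)]])
im=cv2.resize(f[110:200,225:345],(800,600),interpolation=cv2.INTER_CUBIC); save("s2c.png",im)
E
```

```text
268 302 116 182
116 [(297, 638, 281, 198, 0)]
122 [(273, 564, 269, 195, 0), (274, 566, 264, 198, 0), (296, 629, 254, 196, 0), (297, 632, 254, 196, 0)]
124 [(273, 565, 273, 185, 0), (275, 568, 256, 196, 0), (277, 573, 256, 195, 0), (291, 612, 243, 199, 0), (294, 621, 244, 197, 0), (296, 629, 253, 190, 0)]
126 [(273, 564, 272, 179, 0), (277, 573, 252, 191, 0), (281, 583, 244, 195, 0), (286, 596, 238, 197, 0), (290, 608, 238, 195, 0), (294, 622, 246, 189, 0)]
128 [(273, 565, 275, 170, 0), (278, 576, 252, 184, 0), (283, 588, 241, 190, 0), (288, 602, 234, 192, 0), (293, 619, 246, 182, 0)]
130 [(273, 564, 273, 164, 0), (278, 575, 251, 178, 0), (283, 588, 241, 183, 0), (288, 602, 237, 183, 0), (293, 618, 243, 177, 0)]
132 [(272, 563, 286, 148, 0), (277, 572, 252, 170, 0), (282, 586, 245, 173, 0), (287, 600, 239, 176, 0), (292, 615, 243, 171, 0), (297, 635, 264, 153, 0)]
134 [(272, 562, 277, 147, 0), (277, 575, 268, 152, 0), (282, 586, 246, 165, 0), (287, 600, 238, 169, 0), (292, 616, 245, 162, 0), (297, 634, 260, 149, 0)]
136 [(270, 557, 285, 135, 0), (276, 573, 273, 141, 0), (282, 589, 262
[... 2575 characters left out ...]
91, 257, 21, 0), (285, 596, 252, 24, 0), (287, 602, 251, 24, 0), (289, 609, 250, 23, 0)]
172 [(282, 588, 259, 11, 0), (283, 590, 251, 17, 0), (284, 593, 251, 17, 0), (285, 596, 253, 15, 0), (286, 596, 234, 31, 0), (287, 603, 255, 12, 0), (288, 605, 251, 15, 0), (289, 608, 247, 18, 0), (290, 612, 253, 13, 0)]
174 [(282, 587, 255, 7, 0), (284, 594, 257, 4, 0), (285, 596, 251, 9, 0), (286, 595, 228, 27, 0), (287, 602, 251, 7, 0), (288, 605, 247, 10, 0), (289, 608, 245, 11, 0), (293, 622, 253, 3, 0)]
176 [(280, 580, 250, 4, 0), (281, 583, 250, 3, 0)]
178 [(275, 562, 242, 5, 0), (284, 590, 238, 3, 0), (289, 606, 236, 3, 0), (292, 614, 228, 8, 0)]
182 [(272, 550, 227, 3, 0), (277, 565, 223, 4, 0)]
```

View pics/s2c.png

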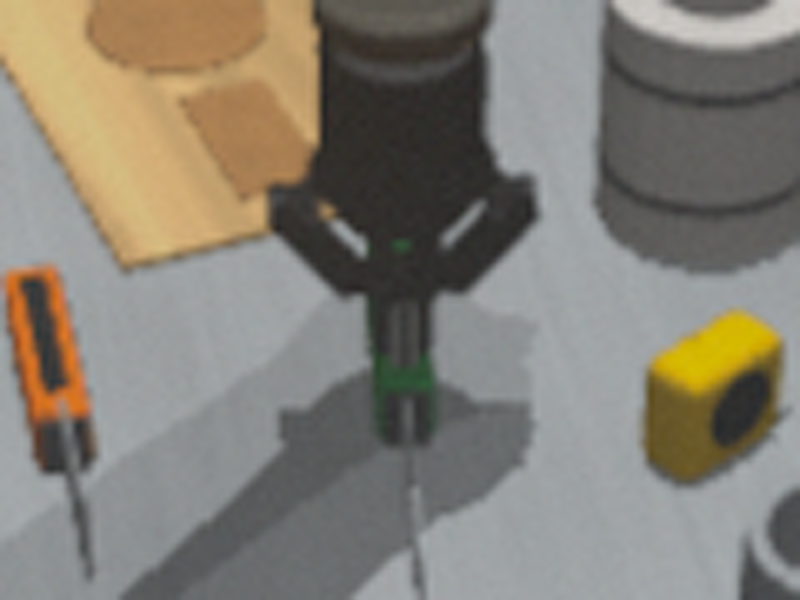

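The crop shows the shut fingers overlapping the front part of the handle (400,350), with the knife unmoved and no force, so nothing is held. I'll reopen partway and close again gradually while watching the opening.

```bash
python3 -m jog '[[0,0,0,0,0,0,0.3],[0,0,0,0,0,0,0.5],[0,0,0,0,0,0,0.7],[0,0,0,0,0,0,0.7],[0,0,0,0,0,0,0.7]]' 40
python3 -m jog '[[0,0,0,0,0,0,0.6],[0,0,0,0,0,0,0.5],[0,0,0,0,0,0,0.4],[0,0,0,0,0,0,0.35],[0,0,0,0,0,0,0.35]]' 40
python3 -m jog '[[0,0,0,0,0,0,0.32],[0,0,0,0,0,0,0.3],[0,0,0,0,0,0,0.28],[0,0,0,0,0,0,0.25],[0,0,0,0,0,0,0.25]]' 40
python3 - <<'E'
from h import *
f,w=cloud("wrist"); np.savez("/tmp/w3",f=f,w=w)
hsv=cv2.cvtColor(f,cv2.COLOR_RGB2HSV)
m=(hsv[...,0]>40)&(hsv[...,0]<85)&(hsv[...,1]>100)&(w[...,0]>.5)&(w[...,0]<.64)&(w[...,2]<.05)
q=w[m]*1000; print(len(q),cv2.minAreaRect(q[:,:2].astype(np.float32)),np.nanpercentile(q,[2,50,98],axis=0).round(1))
save("w3.png",f)
E
```

```text
clock: 4.0
ee_pos: [0.5994, 0.276, 0.0053]
eef_rot: [-3.141, 0.0, 1.437]
force: [-0.2, 0.4, -0.3]
opening: 0.0601
clock: 4.62
ee_pos: [0.5995, 0.276, 0.0054]
eef_rot: [3.142, -0.0, 1.437]
force: [-0.3, 1.0, -0.9]
opening: 0.0302
clock: 5.25
ee_pos: [0.5995, 0.276, 0.0054]
eef_rot: [3.142, -0.0, 1.437]
force: [-0.4, -0.2, 0.7]
opening: 0.0213
11180 ((604.9510498046875, 312.2374572753906), (122.63768768310547, 28.321189880371094), 82.65237426757812) [[589.1 256.2  30.3]
 [604.9 324.   33.3]
 [623.1 367.5  34.8]]
```

View pics/w3.png

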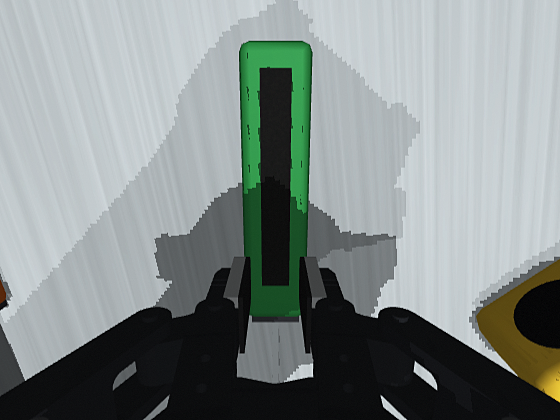

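The image shows the pads (243 and 305, rows 257-350) level with the handle's sides, yet the opening reads 21 mm, narrower than the handle. I'll check the actual tip height by projection and depth.

```bash
python3 - <<'E'
from h import *
D=np.load("/tmp/w3.npz"); f,w=D["f"],D["w"]
d=ctrl.read_camera("wrist")
R=cv2.Rodrigues(np.array(d["rvec"],float))[0]; print("cam at",(-R.T@np.array(d["tvec"],float).ravel()).round(3), ctrl.observe()["ee_pos"])
for z in (.005,.02,.035,.05):
    print(z,cv2.projectPoints(np.array([[.5895,.287,z],[.5995,.287,z],[.610,.287,z]]),d["rvec"],d["tvec"],d["K"],None)[0].reshape(-1,2).round(0).tolist())
for v in range(250,350,8): print(v,[(u,*(w[v,u]*1000).round(0)) for u in (232,240,245,248,302,306,310,318)])
E
```

```text
cam at [0.609 0.345 0.176] [0.59951076 0.27604615 0.005407  ]
0.005 [[252.0, 230.0], [271.0, 228.0], [292.0, 225.0]]
0.02 [[250.0, 241.0], [271.0, 238.0], [293.0, 235.0]]
0.035 [[247.0, 254.0], [271.0, 251.0], [295.0, 248.0]]
0.05 [[245.0, 269.0], [270.0, 266.0], [297.0, 262.0]]
250 [(232, np.float64(577.0), np.float64(276.0), np.float64(-1.0)), (240, np.float64(581.0), np.float64(275.0), np.float64(-0.0)), (245, np.float64(588.0), np.float64(287.0), np.float64(31.0)), (248, np.float64(590.0), np.float64(288.0), np.float64(33.0)), (302, np.float64(613.0), np.float64(285.0), np.float64(33.0)), (306, np.float64(615.0), np.float64(283.0), np.float64(30.0)), (310, np.float64(618.0), np.float64(270.0), np.float64(-1.0)), (318, np.float64(622.0), np.float64(269.0), np.float64(-1.0))]
258 [(232, np.float64(576.0), np.float64(271.0), np.float64(-0.0)), (240, np.float64(587.0), np.float64(288.0), np.float64(40.0)), (245, np.float64(589.0), np.float64(287.0), np.float64(40.0)), (248, np.float64(590.0), np.float64(287.0), np.float64(40.0)), (302, np.float64(612.0), np.float64(284.0), np.float64
[... 5089 characters left out ...]
0)), (306, np.float64(610.0), np.float64(268.0), np.float64(70.0)), (310, np.float64(611.0), np.float64(268.0), np.float64(71.0)), (318, np.float64(612.0), np.float64(290.0), np.float64(102.0))]
346 [(232, np.float64(591.0), np.float64(292.0), np.float64(103.0)), (240, np.float64(587.0), np.float64(268.0), np.float64(71.0)), (245, np.float64(nan), np.float64(nan), np.float64(nan)), (248, np.float64(576.0), np.float64(215.0), np.float64(-1.0)), (302, np.float64(607.0), np.float64(211.0), np.float64(-0.0)), (306, np.float64(609.0), np.float64(266.0), np.float64(72.0)), (310, np.float64(611.0), np.float64(265.0), np.float64(71.0)), (318, np.float64(612.0), np.float64(290.0), np.float64(104.0))]
```

The depth shows the fingertips at z ≈ 38-39 mm although the reported TCP is at 5 mm. So the tips are above the handle, and the reported height disagrees with the cameras. I'll check the offset on the first pictures before going lower.

```bash
python3 - <<'E'
from h import *
for n in ("side","scene"):
    w=np.load(f"/tmp/{n}.npz")["w"]
    m=(abs(w[...,0]-.65)<.07)&(abs(w[...,1])<.03)&(w[...,2]>.12)&(w[...,2]<.4)
    q=w[m]; print(n,len(q),"lowest z",np.sort(q[:,2])[:12].round(4)); lo=q[q[:,2]<q[:,2].min()+.03]; print(np.percentile(lo,[5,50,95],axis=0).round(3))
w=np.load("/tmp/w1.npz")["w"]; 
q=w[(w[...,2]>.15)&(w[...,2]<.4)]; print("w1 lowest",np.sort(q[:,2])[:300:30].round(4))
E
```

```text
side 1435 lowest z [0.2411 0.2427 0.2439 0.2442 0.2453 0.2458 0.2459 0.2468 0.247  0.2473
 0.2478 0.2483]
[[ 0.596 -0.013  0.246]
 [ 0.693 -0.007  0.258]
 [ 0.705  0.006  0.269]]
scene 1698 lowest z [0.2431 0.2434 0.2435 0.2437 0.244  0.244  0.2442 0.245  0.245  0.2454
 0.2458 0.2459]
[[ 0.604 -0.008  0.246]
 [ 0.697  0.003  0.259]
 [ 0.707  0.011  0.271]]
w1 lowest [0.2431 0.244  0.2446 0.245  0.2454 0.2459 0.2463 0.2467 0.2471 0.2475]
```

All three cameras agree that the tips sit about 28 mm higher than the reported z. From here on I'll treat true z as reported + 28-29 mm (x and y match). I'll open partway and go down about 31 mm in small steps, watching the force.

```bash
python3 -m jog '[[0,0,0,0,0,0,0.75],[0,0,0,0,0,0,0.75],[0,0,0,0,0,0,0.75],[0,0,0,0,0,-5,0.75],[0,0,0,0,0,-5,0.75]]' 40
python3 -m jog '[[0,0,0,0,-1.5,-5,0.75],[0,0,0,0,-1,-5,0.75],[0,0,0,0,0,-5,0.75],[0,0,0,0,0,-5,0.75],[0,0,0,0,0,0,0.75]]' 40
python3 - <<'E'
from h import *
f,w=cloud("wrist"); q=w[(abs(w[...,0]-.6)<.05)&(abs(w[...,1]-.278)<.02)&(w[...,2]>.005)]
m=(abs(abs(w[...,0]-.6)-.035)<.015)&(w[...,1]>.255)&(w[...,1]<.29)&(w[...,2]>.006); print("tip z",np.sort(w[m][:,2])[:200:20].round(4)); print(ctrl.observe()["force"])
E
python3 -m jog '[[0,0,0,0,0,0,0.5],[0,0,0,0,0,0,0.3],[0,0,0,0,0,0,0.1],[0,0,0,0,0,0,0],[0,0,0,0,0,0,0]]' 40
python3 -m jog '[[0,0,0,0,0,0,0],[0,0,0,0,0,0,0],[0,0,0,0,0,0,0],[0,0,0,0,0,0,0],[0,0,0,0,0,0,0]]' 60
```

```text
clock: 5.98
ee_pos: [0.5994, 0.276, -0.005]
eef_rot: [-3.141, 0.0, 1.437]
force: [-0.9, 0.3, 0.1]
opening: 0.0638
clock: 6.6
ee_pos: [0.5991, 0.2734, -0.0252]
eef_rot: [-3.141, 0.0, 1.437]
force: [0.0, 0.6, 0.7]
opening: 0.0638
tip z [0.0083 0.01   0.0107 0.0111 0.0115 0.0118 0.0122 0.0127 0.013  0.0131]
[-0.09692249  0.8324001   0.10325405]
clock: 7.28
ee_pos: [0.5998, 0.2737, -0.0242]
eef_rot: [3.141, -0.0, 1.437]
force: [-0.2, -0.3, 2.9]
opening: 0.0274
clock: 7.9
ee_pos: [0.5999, 0.2738, -0.0241]
eef_rot: [3.141, -0.001, 1.437]
force: [-0.9, -0.4, 5.8]
opening: 0.0272
```

The handle is held (27.2 mm opening). Next: lift, check the hold, and travel over the drawer.

```bash
python3 -m jog '[[0,0,0,0,0,10,0],[0,0,0,0,0,20,0],[0,0,0,0,0,40,0],[0,0,0,0,0,40,0],[0,0,0,0,0,40,0]]' 80
python3 -m jog '[[0,0,0,0,0,40,0],[0,0,0,0,0,10,0],[0,0,0,0,0,0,0],[0,0,0,0,-20,0,0],[0,0,0.015,0,-40,0,0]]' 80
python3 -m jog '[[0,0,0.015,-2,-48,0,0],[0,0,0.015,-3,-48,0,0],[0,0,0.015,-3,-48,0,0],[0,0,0.015,-3,-48,0,0],[0,0,0,-3,-48,0,0]]' 80
python3 -m jog '[[0,0,0,-3,-48,0,0],[0,0,0,-3,-48,0,0],[0,0,0,-3,-48,0,0],[0,0,0,-3,-48,0,0],[0,0,0,0,-48,0,0]]' 80
python3 -m jog '[[0,0,0,0,-48,0,0],[0,0,0,0,-40,0,0],[0,0,0,0,-30,0,0],[0,0,0,0,0,0,0],[0,0,0,0,0,0,0]]' 80
python3 - <<'E'
from h import *
f,w=cloud("wrist"); save("w4.png",f); np.savez("/tmp/w4",f=f,w=w); print(ctrl.observe()["ee_pos"],ctrl.observe()["eef_rot"])
E
```

```text
clock: 8.52
ee_pos: [0.5993, 0.2735, 0.1277]
eef_rot: [3.141, -0.0, 1.437]
force: [0.2, 0.3, -1.0]
opening: 0.0268
clock: 9.15
ee_pos: [0.5977, 0.2133, 0.1733]
eef_rot: [-3.138, 0.001, 1.455]
force: [0.7, -1.2, -1.3]
opening: 0.0269
clock: 9.78
ee_pos: [0.5834, -0.03, 0.1735]
eef_rot: [-3.138, 0.001, 1.51]
force: [1.5, -0.5, -0.2]
opening: 0.0269
clock: 10.4
ee_pos: [0.5706, -0.2692, 0.1734]
eef_rot: [-3.138, -0.001, 1.51]
force: [1.3, 0.4, -2.4]
opening: 0.0265
clock: 11.02
ee_pos: [0.572, -0.3839, 0.1737]
eef_rot: [-3.139, -0.002, 1.511]
force: [0.6, -0.0, -1.7]
opening: 0.0269
[ 0.57271358 -0.38312965  0.17417121] [-3.13978242e+00 -1.93369379e-03  1.51270015e+00]
```

View pics/w4.png

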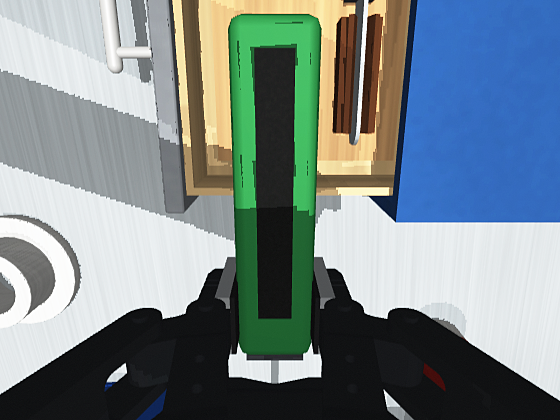

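The held handle (232-315, 15-350) hides the free slot; only the black knife's fences (340-380, 15-130) show. I'll shift sideways by -70 mm in x and +40 in y to see the free fences.

```bash
python3 -m jog '[[0,0,0,-35,20,0,0],[0,0,0,-35,20,0,0],[0,0,0,0,0,0,0],[0,0,0,0,0,0,0],[0,0,0,0,0,0,0]]' 80
python3 - <<'E'
from h import *
f,w=cloud("wrist"); save("w5.png",f); np.savez("/tmp/w5",f=f,w=w); print(ctrl.observe()["ee_pos"],ctrl.observe()["eef_rot"])
def fit(m,n):
    q=w[m]; q=q[~np.isnan(q[:,0])]*1000; c,s,a=cv2.minAreaRect(q[:,:2].astype(np.float32)); print(n,len(q),np.round(c,1),np.round(s,1),round(a,2),np.percentile(q[:,2],[2,50,98]).round(1)); return q
hsv=cv2.cvtColor(f,cv2.COLOR_RGB2HSV); z=w[...,2]
g=(hsv[...,0]>40)&(hsv[...,0]<85)&(hsv[...,1]>100)&(z>.15); fit(g,"held handle")
d=(f.max(-1)<130)&(z>.035)&(z<.075)&(w[...,0]>.52)&(w[...,0]<.68)&(w[...,1]<-.05)
k,l,s,c=cv2.connectedComponentsWithStats(d.astype(np.uint8))
for i in range(1,k):
    if s[i,4]>80: fit(l==i,("dark",s[i].tolist()))
p=(z>.024)&(z<.036)&(w[...,0]>.53)&(w[...,0]<.68)&(w[...,1]<-.05)&(w[...,1]>-.38); print("plate z",np.percentile(z[p],[5,25,50,75,95]).round(4))
fit((z>.096)&(z<.104)&(w[...,0]>.6)&(w[...,1]<0),"cabtop")
E
```

```text
clock: 11.7
ee_pos: [0.5047, -0.3445, 0.1757]
eef_rot: [3.14, 0.0, 1.513]
force: [-0.2, -0.5, -1.4]
opening: 0.0267
[ 0.50455343 -0.34453542  0.17551396] [3.14071595e+00 5.12352725e-05 1.51246049e+00]
held handle 17962 [ 505.2 -307.6] [ 63.6 117.6] 14.41 [230.1 233.1 234.5]
('dark', [409, 0, 73, 186, 5985]) 5985 [ 641.8 -275.1] [143.7  29.2] 85.28 [36.4 53.8 65. ]
('dark', [336, 67, 23, 110, 1895]) 1895 [ 568.  -290.9] [84.  12.2] 86.65 [36.9 50.4 59.4]
('dark', [357, 67, 26, 110, 2000]) 2000 [ 586.9 -292.1] [84.2 12.6] 86.53 [36.4 53.3 59.4]
('dark', [441, 67, 26, 111, 1240]) 1240 [ 652.6 -296.3] [84.8 12. ] 86.57 [50.  57.  59.6]
('dark', [315, 214, 164, 16, 2282]) 2282 [ 608.3 -375.5] [  1.7 143.5] 86.57 [36.  56.3 73.7]
('dark', [446, 238, 31, 15, 180]) 180 [ 661.2 -391.2] [14.8  7.9] 49.64 [46.7 66.9 74.7]
plate z [0.0285 0.0293 0.0298 0.0304 0.0315]
cabtop 15487 [ 692.1 -311.3] [180.   60.1] 87.12 [ 97.4  99.8 101.3]
```

View pics/w5.png

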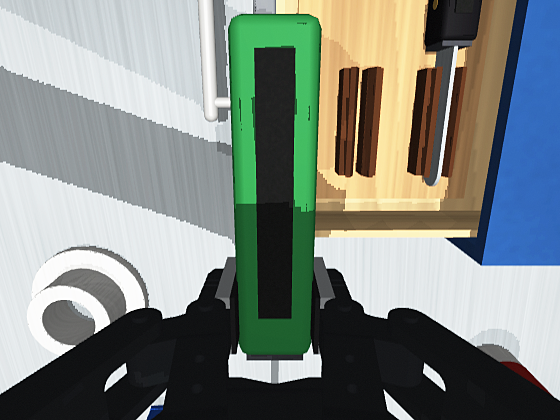

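The free fences show at (347,120) and (371,120). Their centres give the slot mouth at (577.4, -291.5), yaw -3.4°, plate z 29.8 mm; spacing to the black slot is 65.7 mm, which fits. I'll work out the held knife's pose relative to the tool.

```bash
python3 - <<'E'
from h import *
D=np.load("/tmp/w5.npz"); f,w=D["f"],D["w"]
m=(w[...,2]>.229)&(w[...,2]<.24); m[:,:225]=0; m[:,320:]=0; m[356:]=0
m&=~((w[...,1]<-.335)&(abs(w[...,0]-.5047)>.0145))
q=w[m]*1000; t=np.array([504.6,-344.5]); a=np.radians(86.66); u=-np.array([np.cos(a),np.sin(a)]); n=np.array([-u[1],u[0]])
s=(q[:,:2]-t)@u; c=(q[:,:2]-t)@n
print("along",np.percentile(s,[0,.5,99.5,100]).round(1),"across",np.percentile(c,[.5,50,99.5]).round(1))
k=(s<-15)&(s>-85)&(abs(c)<12); A=np.c_[s,c,np.ones_like(s)]; print("tilt z fit (mm per 100)",(np.linalg.lstsq(A[k],q[k,2],rcond=None)[0]*[100,100,1]).round(2))
for lo in range(-90,-10,20):
    kk=(s>lo)&(s<lo+20); print(lo,np.percentile(c[kk],[1,99]).round(1))
y=np.array([.0593,.9982]); print("free_slot",np.array([577.45,-291.5])+82*y)
E
```

```text
along [-96.4 -95.3  19.6  22.9] across [-14.   -0.   13.8]
tilt z fit (mm per 100) [-6.0000e-02  4.8000e-01  2.3368e+02]
-90 [-13.4  13.5]
-70 [-13.5  13.6]
-50 [-13.5  13.7]
-30 [-13.5  13.6]
free_slot [ 582.3126 -209.6476]
```

The knife origin coincides with the TCP, level and aligned (86.66° against 86.6°). Knife bottom = reported z + 24 mm, so the target TCP is (582.3, -209.6) with final reported z ≈ 5.6. Next: go above the slot.

```bash
python3 -m jog '[[0,0,0,26,45,0,0],[0,0,0,26,45,0,0],[0,0,0,25.7,45,0,0],[0,0,0,0,0,0,0],[0,0,0,0,0,0,0]]' 80
python3 -m jog '[[0,0,0,0,0,-40,0],[0,0,0,0,0,-40,0],[0,0,0,0,0,-28,0],[0,0,0,0,0,0,0],[0,0,0,0,0,0,0]]' 80
python3 -c "
from station import ctrl
s=ctrl.observe(); print(s['ee_pos'],s['eef_rot'],s['force'])"
```

```text
clock: 12.38
ee_pos: [0.5815, -0.2096, 0.1751]
eef_rot: [-3.141, 0.0, 1.513]
force: [-0.1, -1.8, -0.9]
opening: 0.027
clock: 13.0
ee_pos: [0.5818, -0.2109, 0.0685]
eef_rot: [3.14, 0.001, 1.51]
force: [-0.4, -0.4, -1.1]
opening: 0.0269
[ 0.58179985 -0.21091885  0.06846647] [3.14018209e+00 7.17454250e-04 1.51018242e+00] [-0.39926476 -0.42999361 -1.11458547]
```

```bash
python3 -m jog '[[0,0,0,0.5,1.2,-12,0],[0,0,0,0,0,-12,0],[0,0,0,0,0,-6,0],[0,0,0,0,0,-4,0],[0,0,0,0,0,0,0]]' 80
python3 -m jog '[[0,0,0,0,0,-4,0],[0,0,0,0,0,-4,0],[0,0,0,0,0,-4,0],[0,0,0,0,0,-3,0],[0,0,0,0,0,0,0]]' 80
```

```text
clock: 13.62
ee_pos: [0.5815, -0.2081, 0.033]
eef_rot: [-3.141, -0.0, 1.512]
force: [0.2, 0.1, -1.4]
opening: 0.0267
clock: 14.25
ee_pos: [0.5814, -0.2082, 0.018]
eef_rot: [-3.141, -0.0, 1.512]
force: [-0.8, 0.1, -1.1]
opening: 0.027
```

```bash
python3 -m jog '[[0,0,0,0.6,-1,-3,0],[0,0,0,0,0,-3,0],[0,0,0,0,0,-3,0],[0,0,0,0,0,-2,0],[0,0,0,0,0,0,0]]' 80
python3 -m jog '[[0,0,0,0,0,-1,0],[0,0,0,0,0,0,0],[0,0,0,0,0,0,0],[0,0,0,0,0,0,0],[0,0,0,0,0,0,0]]' 80
```

```text
clock: 14.88
ee_pos: [0.5821, -0.2092, 0.0072]
eef_rot: [-3.141, -0.0, 1.512]
force: [-0.6, 0.2, -1.4]
opening: 0.027
clock: 15.5
ee_pos: [0.5823, -0.2093, 0.0065]
eef_rot: [3.141, -0.0, 1.512]
force: [-0.2, 0.8, -1.5]
opening: 0.0268
```

```bash
python3 -m jog '[[0,0,0,0,0,-1,0],[0,0,0,0,0,0,0],[0,0,0,0,0,-1,0],[0,0,0,0,0,0,0],[0,0,0,0,0,0,0]]' 80
python3 -m jog '[[0,0,0,0,0,-1,0],[0,0,0,0,0,0,0],[0,0,0,0,0,0,0],[0,0,0,0,0,0,0],[0,0,0,0,0,0,0]]' 80
```

```text
clock: 16.12
ee_pos: [0.5837, -0.2094, 0.0059]
eef_rot: [3.139, 0.001, 1.512]
force: [-1.0, 0.3, 7.9]
opening: 0.027
clock: 16.75
ee_pos: [0.5848, -0.2095, 0.0059]
eef_rot: [3.137, 0.001, 1.512]
force: [-0.4, 0.8, 12.0]
opening: 0.0265
```

Contact came at the predicted height (5.9 against 5.6, with 8-12 N upward). I'll release with a limited opening so the fingers clear the black knife.

```bash
python3 -m jog '[[0,0,0,0,0,2,0],[0,0,0,0,0,0,0],[0,0,0,0,0,0,0.4],[0,0,0,0,0,0,0.45],[0,0,0,0,0,0,0.5]]' 40
python3 -m jog '[[0,0,0,0,0,0,0.5],[0,0,0,0,0,0,0.5],[0,0,0,0,0,5,0.5],[0,0,0,0,0,10,0.5],[0,0,0,0,0,20,0.5]]' 40
python3 -m jog '[[0,0,0,0,0,40,0.5],[0,0,0,0,0,50,0.5],[0,0,0,0,-30,40,0.5],[0,0,0,0,-40,0,0.5],[0,0,0,0,0,0,0.5]]' 40
python3 - <<'E'
from h import *
f,w=cloud("wrist"); save("w6.png",f); np.savez("/tmp/w6",f=f,w=w)
hsv=cv2.cvtColor(f,cv2.COLOR_RGB2HSV); z=w[...,2]
g=(hsv[...,0]>40)&(hsv[...,0]<85)&(hsv[...,1]>100)&(z<.1); q=w[g]*1000; print(cv2.minAreaRect(q[:,:2].astype(np.float32)),np.percentile(q[:,2],[2,50,98]))
fr=(abs(z-.088)<.004)&(w[...,0]<.6)&(w[...,1]<-.05); q=w[fr]*1000; print("front",cv2.minAreaRect(q[:,:2].astype(np.float32)),np.median(q,0))
ca=(abs(z-.1)<.003)&(w[...,0]>.6); q=w[ca]*1000; print("cab",cv2.minAreaRect(q[:,:2].astype(np.float32)))
w=np.load("/tmp/side.npz")["w"]; f=np.load("/tmp/side.npz")["f"]; m=(abs(w[...,2]-.064)<.008)&(w[...,0]>.44)&(w[...,0]<.492)&(w[...,1]<-.1)&(w[...,1]>-.3); q=w[m]*1000; print("bar",len(q),cv2.minAreaRect(q[:,:2].astype(np.float32)),np.median(q,0))
E
```

```text
clock: 17.38
ee_pos: [0.582, -0.2092, 0.005]
eef_rot: [-3.141, -0.0, 1.512]
force: [0.2, 0.3, -0.1]
opening: 0.0425
clock: 18.0
ee_pos: [0.5818, -0.2091, 0.041]
eef_rot: [-3.14, -0.0, 1.512]
force: [0.3, -0.2, -0.5]
opening: 0.0428
clock: 18.62
ee_pos: [0.5816, -0.2848, 0.1728]
eef_rot: [3.139, 0.004, 1.505]
force: [-0.2, 0.1, -0.6]
opening: 0.0424
((584.1914672851562, -186.61619567871094), (87.24708557128906, 27.848451614379883), 86.54731750488281) [60.11348942 63.30378027 65.00569411]
front ((506.179443359375, -252.9542236328125), (217.67210388183594, 15.83588981628418), 86.6430435180664) [ 507.62738441 -230.07482507   86.91015715]
cab ((737.1100463867188, -283.33966064453125), (242.60858154296875, 144.65777587890625), 86.65181732177734)
bar 262 ((476.71807861328125, -218.86880493164062), (131.8037872314453, 35.45587921142578), 86.63127136230469) [ 465.94150008 -226.75982361   65.55410615]
```

View pics/w6.png

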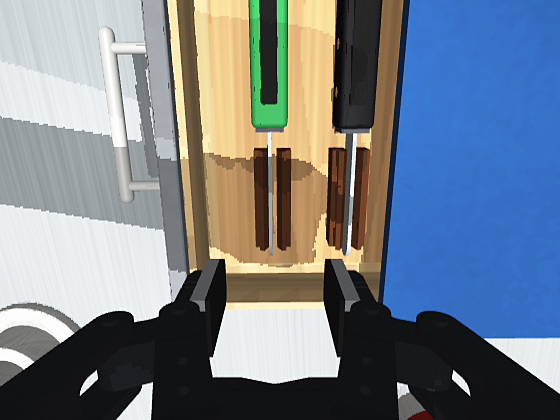

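The wrist view shows the green blade between its fences (271,200) and the handle beside the black knife; its top is at 63-65 mm (64 expected), so it's fully down. Next, close the gripper, go in front of the bar, lower and push.

```bash
python3 -m jog '[[0,0,0,-45,18,0,0],[0,0,0,-45,18,0,0],[0,0,0,-45,18,0,0],[0,0,0,-45,18,0,0],[0,0,0,0,0,0,0]]' 40
python3 -m jog '[[0,0,0,0,0,-40,0],[0,0,0,0,0,-40,0],[0,0,0,0,0,-40,0],[0,0,0,0,0,-38,0],[0,0,0,0,0,0,0]]'
```

```text
clock: 19.3
ee_pos: [0.3985, -0.2047, 0.1703]
eef_rot: [-3.138, 0.0, 1.513]
force: [0.5, -0.3, 0.6]
opening: 0.0001
clock: 19.92
ee_pos: [0.4011, -0.2052, 0.0105]
eef_rot: [-3.137, -0.003, 1.514]
force: [0.0, 0.2, 0.2]
opening: -0.0001
```

```bash
python3 -m jog '[[0,0,0,12,-6,1,0],[0,0,0,10,-1,1,0],[0,0,0,10,-0.6,0,0],[0,0,0,10,-0.6,0,0],[0,0,0,10,-0.6,0,0]]' 40
python3 -m jog '[[0,0,0,15,-0.9,0,0],[0,0,0,15,-0.9,0,0],[0,0,0,15,-0.9,0,0],[0,0,0,15,-0.9,0,0],[0,0,0,15,-0.9,0,0]]' 40
```

```text
clock: 20.55
ee_pos: [0.4543, -0.2161, 0.0145]
eef_rot: [-3.14, 0.0, 1.512]
force: [-1.7, -0.7, 1.7]
opening: 0.0
clock: 21.18
ee_pos: [0.5303, -0.2205, 0.0142]
eef_rot: [-3.141, -0.0, 1.512]
force: [-1.8, -0.6, -0.2]
opening: 0.0002
```

```bash
python3 -m jog '[[0,0,0,12,-0.7,0,0],[0,0,0,12,-0.7,0,0],[0,0,0,10,-0.6,0,0],[0,0,0,8,-0.5,0,0],[0,0,0,6,-0.4,0,0]]' 40
python3 -m jog '[[0,0,0,5,-0.3,0,0],[0,0,0,5,-0.3,0,0],[0,0,0,4,-0.2,0,0],[0,0,0,3,-0.2,0,0],[0,0,0,0,0,0,0]]' 40
```

```text
clock: 21.8
ee_pos: [0.5778, -0.2232, 0.0144]
eef_rot: [-3.142, -0.0, 1.512]
force: [-1.7, 0.6, -0.3]
opening: -0.0001
clock: 22.42
ee_pos: [0.595, -0.2247, 0.0146]
eef_rot: [3.14, 0.0, 1.512]
force: [-0.4, -0.8, 1.2]
opening: -0.0
```

```bash
python3 -m jog '[[0,0,0,4,-0.2,0,0],[0,0,0,3,-0.2,0,0],[0,0,0,3,-0.2,0,0],[0,0,0,2,-0.1,0,0],[0,0,0,0,0,0,0]]' 40
python3 -m jog '[[0,0,0,2,-0.1,0,0],[0,0,0,2,-0.1,0,0],[0,0,0,2,-0.1,0,0],[0,0,0,2,-0.1,0,0],[0,0,0,0,0,0,0]]' 40
```

```text
clock: 23.05
ee_pos: [0.5992, -0.2252, 0.0137]
eef_rot: [-3.128, -0.0, 1.511]
force: [-18.8, 2.4, 14.0]
opening: 0.0
clock: 23.68
ee_pos: [0.5988, -0.2254, 0.0132]
eef_rot: [-3.113, -0.0, 1.509]
force: [-38.5, 5.3, 31.5]
opening: -0.0
```

The drawer met a stop at x≈0.599 (force rose to 38 N), about 154 mm of travel, as the geometry predicts. I'll back off and check.

```bash
python3 -m jog '[[0,0,0,-5,0.3,0,0],[0,0,0,-8,0.5,0,0],[0,0,0,-20,1,0,0],[0,0,0,-35,2,0,0],[0,0,0,-40,2,0,0]]' 40
python3 -m jog '[[0,0,0,-20,0,40,0],[0,0,0,-10,0,50,0],[0,0,0,0,0,50,0],[0,0,0,0,0,50,0],[0,0,0,0,0,0,0]]' 40
python3 - <<'E'
from h import *
f,w=cloud("side"); save("s7.png",f); g,v=cloud("scene")
for n,w in (("side",w),("scene",v)):
    z=w[...,2]; q=w[(abs(z-.0995)<.004)&(w[...,0]>.6)&(w[...,0]<1)&(w[...,1]<0)&(w[...,1]>-.5)]*1000; print(n,"cab",cv2.minAreaRect(q[:,:2].astype(np.float32)))
    q=w[(abs(z-.087)<.004)&(w[...,0]>.55)&(w[...,0]<.7)&(w[...,1]<-.04)&(w[...,1]>-.42)]*1000; print("front",len(q),cv2.minAreaRect(q[:,:2].astype(np.float32)))
for n,(ff,w) in (("scene",(g,v)),):
    hsv=cv2.cvtColor(ff,cv2.COLOR_RGB2HSV)
    for nm,lo,hi in (("orange",5,18),("yellow",20,33)):
        m=(hsv[...,0]>=lo)&(hsv[...,0]<=hi)&(hsv[...,1]>120)&(hsv[...,2]>60)&(w[...,0]>.3)&(w[...,1]>.1)&(w[...,1]<.4); print(nm,np.nanmedian(w[m],0).round(3))
E
```

```text
clock: 24.3
ee_pos: [0.5071, -0.22, 0.0148]
eef_rot: [3.139, 0.001, 1.512]
force: [-0.2, -0.8, 0.5]
opening: -0.0003
clock: 24.92
ee_pos: [0.4805, -0.2214, 0.2096]
eef_rot: [3.131, 0.005, 1.512]
force: [-0.3, -0.6, -1.2]
opening: -0.0
side cab ((802.3133544921875, -235.86280822753906), (346.2203369140625, 267.2189025878906), 86.68328857421875)
front 772 ((663.845703125, -231.80563354492188), (52.32133483886719, 341.86590576171875), 3.065523624420166)
scene cab ((800.1024780273438, -236.18569946289062), (344.8299560546875, 270.833740234375), 86.75692749023438)
front 13 ((681.61181640625, -59.14295959472656), (32.9547004699707, 2.7764017581939697), 1.5395246744155884)
orange [0.448 0.323 0.026]
yellow [0.76  0.229 0.055]
```

View pics/s7.png

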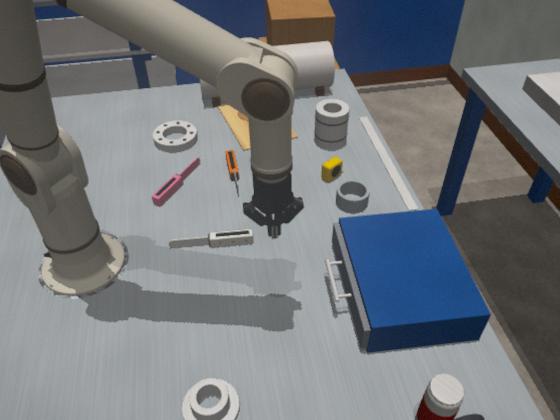

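The side view shows the drawer front (340-365, 220-340) flush against the blue cabinet, the robot clear, and the bystanders where they were. Handing in.

```bash
python3 -c "
from station import ctrl
print(ctrl.observe()['force'], ctrl.hand_in())"
```

```text
the job is handed in; nothing more can be done
[-0.84638591  0.57832835 -0.17447343] None
```

The green-handled knife is in the free slot, released, and the drawer is pushed fully home. I handed the job in at about 25 s of the 61 s allowed.

- **Knife:** After I let go, the wrist camera showed the blade between its two fences. The handle top measured 63–65 mm high, against 64 mm when fully down on the plate. I didn't look at the knife again once the drawer was shut.
- **Drawer:** It met a firm stop after about 154 mm, with the push force rising to about 38 N sideways and 31 N vertically. That is below the 120 N wrist limit. The last side picture shows the front flush with the cabinet, and the distances measured earlier agree.
- **Bystanders:** The scraper and tape measure are within about 1 mm of where they started. The tape roll I only checked by eye.
- **Disagreement found:** My first grasp closed on nothing. All three cameras showed the fingertips about 28 mm higher than the reported tool height. I corrected for that afterwards, and contact with the base plate came within 0.3 mm of the height I predicted.
- **Pictures:** I viewed 9 of the 10 allowed.

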